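Shut the dish incubator and lock its quarter-turn stud

ROBOT

A 6-joint arm with a two-finger parallel gripper is mounted at the origin on the work surface. World frame = base frame: x ahead of the robot, y to its left, z up, the work surface at z = 0. Lengths are in mm, angles in rad, forces in N, time in s.
With the tool pointing down it reaches from about 300 to 775 mm from the base axis. Payload 14.6 kg.
Tool frame: the origin (TCP) lies at the very end of the fingers, on their centre line; the grasp point (between the pads) lies 19 mm behind it; z points along the fingers, y is the direction in which the jaws open and shut (so a half turn about z gives the same grasp; the last joint's range is limited). The gripper opens to 94 mm and grips with 3 to 60 N. Pads are 16 mm wide; open, the fingers measure 119 mm over their backs; the gripper's body (75 mm by 177 mm) begins 78 mm behind the grasp point.
Start: joints at [1.184, 0.3, 1.521, -0, 1.321, -0.067], TCP at [172.904, 522.105, 205.446] pointing down, gripper open.
Joint ranges: [-3.03, 3.03], [-0.79, 2.21], [0.23, 2.52], [-1.04, 4.18], [0, 3.07], [-2.55, 2.55]. Speed limits (rad/s): [2.22, 2.22, 2.57, 3.14, 3.14, 3.14].

INTERFACE

Orientations are given as [roll, pitch, yaw] about the fixed x, y, z axes, in that order (R = Rz(yaw) Ry(pitch) Rx(roll)).
In Python, from cell import manip gives the robot as it stands.
- The arm moves only by the shell command python3 -m pendant 'ROWS' [FORCE]. ROWS is JSON, a list of rows, each an object with "claw": the finger opening in m, from 0 to 0.094; "delta_pos": the shift along the tool's x, y, z in m, a list of three; "rotation": the turn, a rotation vector about the tool's x, y, z in rad, a list of three. A call has 1 to 10 rows; each row is the pose to reach, as a shift and turn from the pose measured when the call began, along the tool's axes at that moment; what a row does not reach only later rows make up. A row lasts 1/8 s, in which the tool goes at most 62.5 mm and 10.7 degrees, less where a joint would pass 70% of its speed; a pose out of reach is approached as far as the arm can. A call with a gripper value outside its range is refused whole. The fingers move at their own pace and stop on an object; FORCE is the grip in N (left out, the last holds). Time passes only in rows, so rows that repeat a pose let the fingers close. It gives the time, the measured TCP pose, the force and the opening at its end, in the units of the state.
- manip.read_state(): the state, without advancing time (a new reading comes with each control period).
- manip.camera(name): name is "scene" or "top"; returns the picture (400x640x3 uint8, red, green, blue); there is no depth.
- manip.camera_model(name): a dict with "fx", "fy", "cx", "cy" (pixels), "distortion" ([k1, k2, p1, p2, k3] as OpenCV has them; the pictures are not rectified), "cam_to_world" (4x4, takes a point from camera to world coordinates). Camera axes: x right, y up, looking along -z (the intrinsics and any distortion apply to the point x, -y, -z); pixel columns grow to the right and rows downward; lengths in mm; the calibration is good to about 2 mm. A picture is of the moment at which its call begins. camera_model takes no time and is no camera call.
- manip.sign_off(): hands the job in, once; it reports no verdict.
The state is a dict: "clock": time; "joints": joint angles; "qd": joint speeds; "effort": joint torques, N m; "eef_pos": TCP position; "eef_rot": TCP orientation; "wrist_force": force on the tool from outside, world axes, zero at the start; "moment": the same for the moment, N m; "finger_gap": finger opening in mm.
Only numpy, scipy, OpenCV 4.12 (cv2) and the standard library are available. Lean on these libraries where they do the work, as an engineer would, in place of code of your own. Each camera call takes 0.05 s, during which the arm holds its last target.

TASK

Swing the bench incubator's lid down shut, then lock it with the winged quarter-turn stud on the lid's front edge: press lightly and turn clockwise until the stud drops into its hidden slot, push it home, turn it a further ninety degrees clockwise and let go, so that it clicks up into its notch and keeps the lid shut. Do not disturb the dishes and the other things on the bench.

Things in the scene. Friction and masses are not known exactly. Their poses are not given: they have to be found in the camera images.
- case: grey bench incubator, fixed to the bench, 240 (x) by 300 (y) by 110 mm high; origin at the centre of its underside, z up, -x its front (robot side). The lid covers y from -70 to 150 mm; the strip at y -150 to -75 mm is a control deck, also 110 mm high, with a small dish on it. In the front ledge, under the stud, a rubber seal hides the keeper.
- lid_hinge (a point): middle of the lid's hinge line, at the far side of the case: case frame (115, 40, 110) mm; the line runs along the case's y; the point's axes turn with the lid. The lid's underside passes through the line.
- lid (a joint): lid angle, rad: 0 shut, larger is more open (starts 0.5 to 0.95); opening, the front edge (robot side) rises and goes back towards the hinge. Stiff hinge: the lid stays where it is left, and takes 1 to 4 N at the front edge to close.
- lid_front (a point): middle of the lid's front edge on its upper face, 235 mm from the hinge line; axes of the lid (z out of its upper face). The lid is a white plate 235 mm from hinge to front edge, 220 mm wide, 12 mm thick, with a thin window in the middle (to 150 mm from the hinge, 80 mm to either side); the rest is solid and may be pushed on.
- wing_grip (a point): centre of the stud's black wing, a bar 40 long, 10 thick, 24 mm high, to be pinched across its thickness; x along the bar, z along the stud out of the lid. On the lid's middle line, 195 mm from the hinge line; with the stud out it is 34 mm above the lid's upper face. Just under the wing (top 12 mm below the point) a steel flange 38 mm across, 4 thick, for fingertips to push on.
- plunger (a joint): how far the stud is pressed into the lid, m: 0 out, 0.015 bottom stop; spring 2.6 N at 0, 8.6 N at 0.015. A 28 mm cross pin, in line with the wing, is blocked by the keeper at 0.001 unless within about 6 deg of its slot. Past 0.012 it turns freely; let go there it comes back to 0.012 (off slot and notch), to 0.009 in the notch (90 deg past the slot, within 8 deg: locked), or right out in the slot.
- wing (a joint): turn of the stud, rad, growing clockwise from above (starts -0.3 to 0.25; at 0 the bar lies along the case's x); stops at -0.5 and 3.2. The keeper's slot is met somewhere between 0.5 and 1.2, differently each time and out of sight: it must be felt. Friction keeps the turn where it is left, so the wing may be let go and gripped again.
- small_dish: small lidded dish, 58 mm across, 15 mm high, standing on the control deck; origin under its centre; leave alone
- dish_stack: stack of dishes, 90 mm across, 75 mm high, standing at the left of the case; origin under its centre; leave alone
- calculator: pocket calculator 150 by 100 by 18 mm in front of the case; origin under its centre; leave alone
- notepad: pad of notes 76 by 76 by 20 mm; origin under its centre; leave alone
- reagent: amber bottle 66 mm across, 150 mm high; origin under its centre; leave alone
- tube_rack: white rack 110 by 60 mm with capped tubes, 95 mm high; origin under its centre; leave alone

How it is judged:
By the outcome, as a careful person would: the job done as asked, in the order asked, and still so for the second after the job is handed in, with the robot touching nothing.
It also fails if it takes over 61 s, if anything falls off the work surface, if the arm or the gripper's body presses on something with over 40 N, if the wrist force passes 120 N, or if a joint passes its speed limit or range.

## Working session

There is one attempt and no reset: what is moved stays moved. The work goes in short steps, Python scripts to look and compute and a shell command to move; the robot and the scene stay as the last step left them, time stands still between calls to the robot, and variables do not carry over. Pictures are saved under pics/ and viewed, and the job is handed in when it is done.

```bash
mkdir -p pics; ls
python3 - <<'E'
from cell import manip
import cv2
print(manip.read_state())
for n in("scene","top"):
    im=manip.camera(n); cv2.imwrite(f"pics/{n}0.png",im[:,:,::-1])
    print(manip.camera_model(n))
E
```

```text
pics
{'clock': 0.0, 'joints': array([ 1.18439991e+00,  3.00445683e-01,  1.52158720e+00, -3.19267697e-05,
        1.32071403e+00, -6.66062958e-02]), 'qd': array([ 0.00011008,  0.00023676,  0.00160209, -0.00120358, -0.00035505,
        0.00063753]), 'effort': array([ 1.37691859e-03, -5.31815851e+01, -3.52737737e+01,  7.08990684e-02,
        2.44575430e-02, -1.11275856e-04]), 'eef_pos': array([172.81421187, 521.86078275, 204.89769191]), 'eef_rot': array([-3.14043890e+00, -4.59680169e-05,  2.82181043e+00]), 'wrist_force': array([-0.09331079, -0.08625016,  0.38359486]), 'moment': array([-0.00138591,  0.00557494,  0.0794325 ]), 'finger_gap': 94.06711623781868}
{'fx': 486.11108121207224, 'fy': 486.11108121207224, 'cx': 317.1886300388663, 'cy': 190.9796456631048, 'distortion': array([-0.0952056,  0.       ,  0.       ,  0.       ,  0.       ]), 'cam_to_world': array([[ 6.48754039e-01, -5.53945424e-01,  5.21787949e-01,
         1.29503837e+03],
       [ 7.60905410e-01,  4.61478508e-01, -4.56136541e-01,
        -6.20075929e+02],
       [ 1.18808250e-02,  6.92951696e-01,  7.20886116e-01,
         1.18285014e+03],
       [ 0.00000000e+00,  0.00000000e+00,  0.00000000e+00,
         1.00000000e+00]])}
{'fx': 511.1946107824663, 'fy': 511.1946107824663, 'cx': 317.50939724594804, 'cy': 199.53972920190148, 'distortion': array([0.02063427, 0.        , 0.        , 0.        , 0.        ]), 'cam_to_world': array([[-7.02882259e-03,  9.98308925e-01, -5.77051686e-02,
         4.07500223e+02],
       [-9.99975291e-01, -7.01061399e-03,  5.17984795e-04,
         6.74105445e+01],
       [ 1.12560181e-04,  5.77073836e-02,  9.98333534e-01,
         1.61253732e+03],
       [ 0.00000000e+00,  0.00000000e+00,  0.00000000e+00,
         1.00000000e+00]])}
```

View pics/scene0.png

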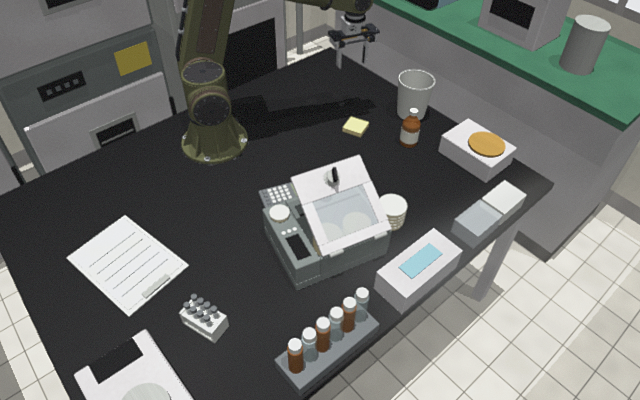

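View pics/top0.png

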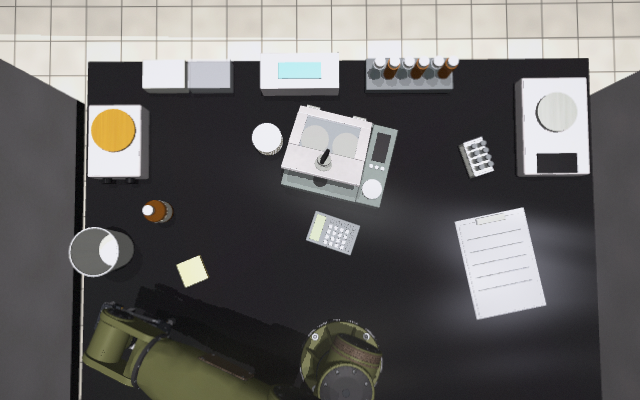

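The top view shows the case at about (340,155), with the lid partly open, the wing at (323,157), the calculator at (333,232) and the dish stack at (267,138). I'll enlarge both views.

Run:
```python
import cv2
a=cv2.imread("pics/top0.png")[90:220,240:410]; cv2.imwrite("pics/top0c.png",cv2.resize(a,(780,596),interpolation=cv2.INTER_CUBIC))
a=cv2.imread("pics/scene0.png")[150:295,240:420]; cv2.imwrite("pics/scene0c.png",cv2.resize(a,(744,600),interpolation=cv2.INTER_CUBIC))
print(780/170,596/130,744/180,600/145)
```

```text
4.588235294117647 4.584615384615384 4.133333333333334 4.137931034482759
```

View pics/top0c.png

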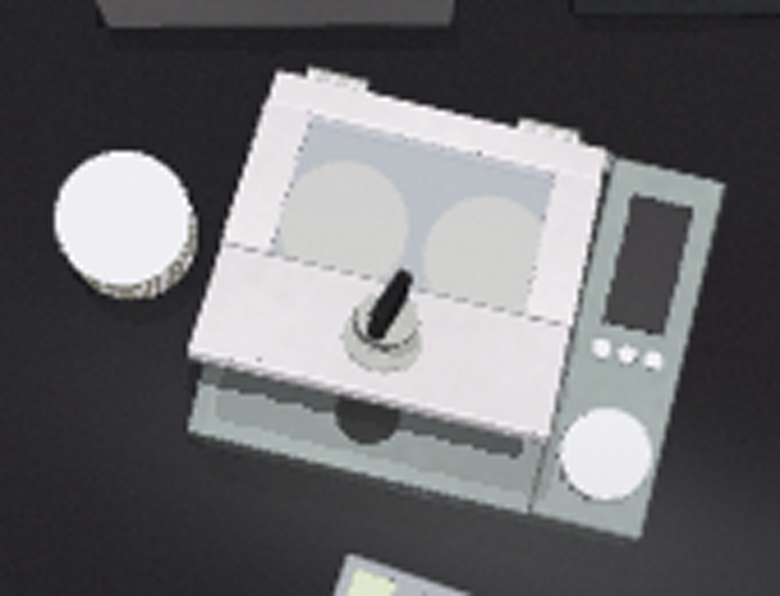

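View pics/scene0c.png

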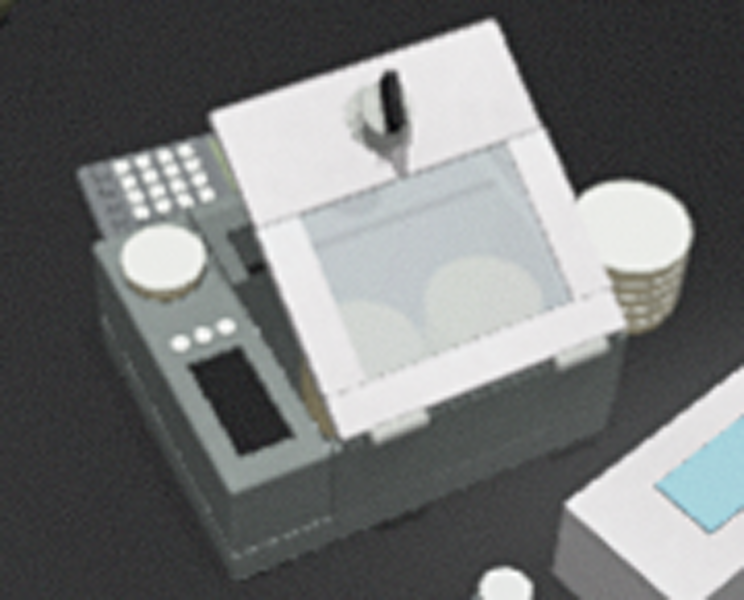

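```bash
cat > h.py <<'E'
import numpy as np, cv2
from cell import manip
from scipy.optimize import least_squares
from scipy.spatial.transform import Rotation as R
def proj(n,P):
    m=manip.camera_model(n); T=np.linalg.inv(m["cam_to_world"])
    P=np.atleast_2d(P).astype(float); c=P@T[:3,:3].T+T[:3,3]
    c=c*[1,-1,-1]
    K=np.array([[m["fx"],0,m["cx"]],[0,m["fy"],m["cy"]],[0,0,1]])
    return cv2.projectPoints(c,np.zeros(3),np.zeros(3),K,np.array(m["distortion"]))[0][:,0]
def case2w(p,P):
    return np.atleast_2d(P)@R.from_euler('z',p[2]).as_matrix().T+[p[0],p[1],p[3] if len(p)>3 else 0]
def lid2case(th,P): # P: (dist from hinge toward front, y rel mid, height above underside)
    P=np.atleast_2d(P); d,y,h=P.T
    return np.c_[115-d*np.cos(th)+h*np.sin(th),40+y,110+d*np.sin(th)+h*np.cos(th)]
def crop(n,out,x0,y0,x1,y1,s):
    im=manip.camera(n)[:,:,::-1]; a=im[y0:y1,x0:x1]
    cv2.imwrite(out,cv2.resize(a,None,fx=s,fy=s,interpolation=cv2.INTER_CUBIC))
E
cat > fit.py <<'E'
from h import *
tc=lambda u:np.array(u)/4.586+[240,90]-.4
sc=lambda u:np.array(u)/4.135+[240,150]-.4
obs=[('top',0,(-120,150,110),tc((189,432))),('top',0,(-120,-150,110),tc((640,537))),('top',0,(120,-150,110),tc((724,184))),
('top',1,(235,110,12),tc((190,354))),('top',1,(235,-110,12),tc((548,434))),('top',1,(0,110,12),tc((278,72))),('top',1,(0,-110,12),tc((607,150))),
('scene',0,(120,-150,110),sc((235,490))),('scene',0,(-120,-150,110),sc((96,248))),('scene',0,(120,-150,0),sc((238,578))),
('scene',1,(235,110,12),sc((495,18))),('scene',1,(235,-110,12),sc((211,113))),('scene',1,(0,-110,12),sc((342,438))),('scene',1,(0,110,12),sc((627,328)))]
def f(p):
    r=[]
    for n,k,P,u in obs:
        Q=np.atleast_2d(P) if k==0 else lid2case(p[3],P)
        r.append((proj(n,case2w(p,Q))[0]-u))
    return np.array(r).ravel()
s=least_squares(f,[600,20,0,.7],x_scale=[10,10,.1,.1])
print(s.x); print(s.fun.reshape(-1,2).round(1))
p=s.x[:3];th=s.x[3]
# wing
for w in np.arange(-.4,.5,.1):
    # clockwise from above, bar along case x at 0. direction (case) angle=-w
    e=[(195-20*np.cos(w)*k, -20*np.sin(w)*k,12+34+12) for k in (1,-1)]
    E=case2w(p,lid2case(th,e))
    print(w.round(1),((proj('top',E)+.4-[240,90])*4.586).round(),((proj('scene',E)+.4-[240,150])*4.135).round())
E
python3 fit.py
```

```text
[ 6.20549710e+02  2.35826413e+00 -2.41689094e-01  5.36186954e-01]
[[-0.8  0.6]
 [ 0.1  1.3]
 [ 0.1 -0.4]
 [-1.1 -0.7]
 [ 0.3  0.7]
 [-1.1 -0.4]
 [-0.3 -0.3]
 [-0.7  1. ]
 [-1.3 -1.1]
 [-0.6  2. ]
 [ 0.1 -0.1]
 [-0.2  0.1]
 [ 0.5  0.8]
 [ 0.6 -0.5]]
-0.4 [[383. 267.]
 [397. 321.]] [[418. 119.]
 [376.  76.]]
-0.3 [[387. 267.]
 [394. 322.]] [[416. 121.]
 [378.  74.]]
-0.2 [[390. 267.]
 [390. 321.]] [[414. 123.]
 [381.  73.]]
-0.1 [[393. 268.]
 [387. 321.]] [[412. 124.]
 [383.  71.]]
-0.0 [[397. 268.]
 [384. 320.]] [[409. 125.]
 [386.  70.]]
0.1 [[400. 269.]
 [380. 319.]] [[406. 126.]
 [388.  70.]]
0.2 [[403. 270.]
 [377. 318.]] [[403. 126.]
 [391.  69.]]
0.3 [[406. 272.]
 [374. 317.]] [[401. 127.]
 [394.  69.]]
0.4 [[409. 273.]
 [371. 315.]] [[398. 127.]
 [397.  69.]]
```

```bash
cat >> h.py <<'E'
CP=[620.55,2.36,-0.2417]
def delta(Pw,yaw,st=None,p0=None,r0=None):
    st=st or manip.read_state()
    p0=st["eef_pos"] if p0 is None else p0
    A=R.from_euler('xyz',st["eef_rot"])
    d=A.inv().apply(np.array(Pw)-p0)
    B=R.from_euler('xyz',[np.pi,0,yaw])
    rv=(A.inv()*B).as_rotvec()
    return (d/1000).round(4),rv.round(3)
E
python3 - <<'E'
from h import *
st=manip.read_state(); print(st["clock"])
yaw=np.pi+CP[2]
for P in [(-60,40,290),(-60,40,245)]:
    w=case2w(CP,P)[0]; print(w,delta(w,yaw))
    # corners in the world: 
for th in (.536,.5,.4,.3,.2,.1,0):
    q=lid2case(th,(210,0,12))[0]; w=case2w(CP,q)[0]; print(th,q.round(1),w.round(1))
E
```

```text
0.1
[571.86819365  55.55851248 290.        ] (array([-0.5254, -0.3173, -0.0848]), array([-0.001, -0.   , -0.078]))
[571.86819365  55.55851248 245.        ] (array([-0.5254, -0.3173, -0.0398]), array([-0.001, -0.   , -0.078]))
0.536 [-59.4  40.  227.6] [572.4  55.4 227.6]
0.5 [-63.5  40.  221.2] [568.4  56.4 221.2]
0.4 [-73.7  40.  202.8] [558.5  58.8 202.8]
0.3 [-82.1  40.  183.5] [550.4  60.8 183.5]
0.2 [-88.4  40.  163.5] [544.3  62.4 163.5]
0.1 [-92.8  40.  142.9] [540.1  63.4 142.9]
0 [-95.  40. 122.] [537.9  63.9 122. ]
```

```bash
python3 -m pendant '[{"claw":0.094,"delta_pos":[0,0,-0.05],"rotation":[0,0,0]},{"claw":0.094,"delta_pos":[-0.05,-0.03,-0.085],"rotation":[0,0,-0.02]},{"claw":0.094,"delta_pos":[-0.1,-0.06,-0.085],"rotation":[0,0,-0.04]},{"claw":0.094,"delta_pos":[-0.15,-0.09,-0.085],"rotation":[0,0,-0.06]},{"claw":0.094,"delta_pos":[-0.2,-0.12,-0.085],"rotation":[0,0,-0.078]},{"claw":0.094,"delta_pos":[-0.25,-0.15,-0.085],"rotation":[0,0,-0.078]},{"claw":0.094,"delta_pos":[-0.3,-0.18,-0.085],"rotation":[0,0,-0.078]},{"claw":0.094,"delta_pos":[-0.35,-0.21,-0.085],"rotation":[0,0,-0.078]},{"claw":0.094,"delta_pos":[-0.4,-0.24,-0.085],"rotation":[0,0,-0.078]},{"claw":0.094,"delta_pos":[-0.45,-0.27,-0.085],"rotation":[0,0,-0.078]}]' 15
python3 - <<'E'
from h import *
print(manip.read_state()["joints"])
yaw=np.pi+CP[2]
w=case2w(CP,(-60,40,290))[0]; print(delta(w,yaw))
E
```

```text
clock: 1.35
eef_pos: [516.1, 122.5, 290.0]
eef_rot: [-3.141, -0.0, 2.9]
wrist_force: [0.9, 1.5, 0.7]
finger_gap: 93.9
[ 1.64401699e-01  2.05274215e-01  1.44393910e+00 -8.07508448e-04
  1.49316313e+00 -1.16449561e+00]
(array([-0.0702, -0.0516,  0.0001]), array([-0.001, -0.   , -0.   ]))
```

```bash
python3 -m pendant '[{"claw":0.094,"delta_pos":[-0.035,-0.025,0],"rotation":[0,0,0]},{"claw":0.094,"delta_pos":[-0.070,-0.0516,0],"rotation":[0,0,0]},{"claw":0.094,"delta_pos":[-0.0702,-0.0516,0.02],"rotation":[0,0,0]},{"claw":0.094,"delta_pos":[-0.0702,-0.0516,0.035],"rotation":[0,0,0]},{"claw":0.094,"delta_pos":[-0.0702,-0.0516,0.035],"rotation":[0,0,0]}]'
python3 - <<'E'
from h import *
crop("top","pics/t1.png",240,90,410,220,4.5)
crop("scene","pics/s1.png",220,110,420,295,3.2)
E
```

```text
clock: 1.98
eef_pos: [571.3, 55.9, 254.0]
eef_rot: [-3.14, -0.002, 2.9]
wrist_force: [0.7, -0.0, 0.7]
finger_gap: 93.6
```

View pics/s1.png

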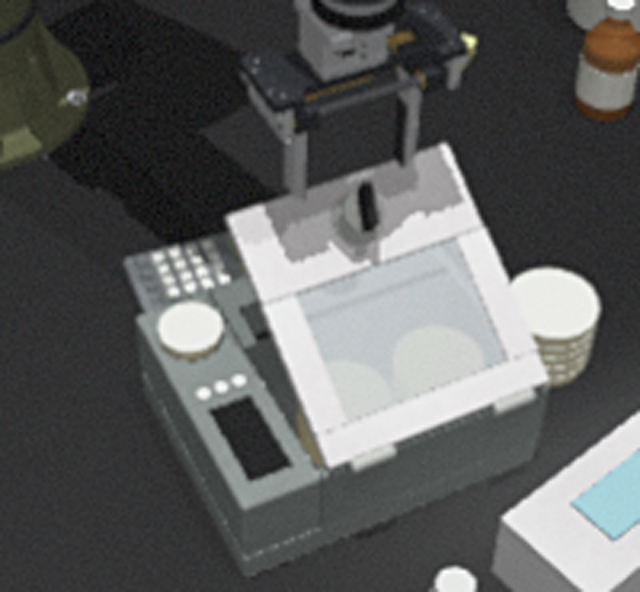

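View pics/t1.png

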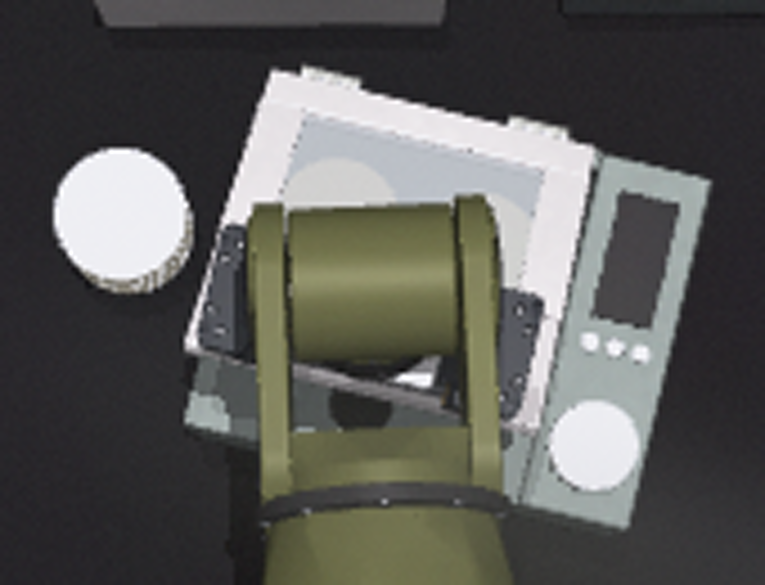

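```bash
python3 - <<'E'
from h import *
st=manip.read_state()
A=R.from_euler('xyz',st["eef_rot"])
for y in (-53,53):
    P=st["eef_pos"]+A.apply([0,y,0]); print(y,(proj('scene',P)-[220,110])*3.2)
E
python3 -m pendant '[{"claw":0.094,"delta_pos":[0,0,0.006],"rotation":[0,0,0]},{"claw":0.094,"delta_pos":[0,0,0.012],"rotation":[0,0,0]},{"claw":0.094,"delta_pos":[0,0,0.018],"rotation":[0,0,0]},{"claw":0.094,"delta_pos":[0,0,0.022],"rotation":[0,0,0]}]'
```

```text
-53 [[295.69707668 196.98532619]]
53 [[403.50225197 160.67081329]]
clock: 2.58
eef_pos: [571.8, 56.0, 233.3]
eef_rot: [-3.141, -0.0, 2.9]
wrist_force: [-0.1, 0.4, 2.0]
finger_gap: 94.0
```

```bash
python3 -m pendant '[{"claw":0.094,"delta_pos":[0.004,0,0.008],"rotation":[0,0,0]},{"claw":0.094,"delta_pos":[0.008,0,0.016],"rotation":[0,0,0]},{"claw":0.094,"delta_pos":[0.013,0,0.027],"rotation":[0,0,0]},{"claw":0.094,"delta_pos":[0.017,0,0.036],"rotation":[0,0,0]}]'
python3 -m pendant '[{"claw":0.094,"delta_pos":[0.005,0,0.010],"rotation":[0,0,0]},{"claw":0.094,"delta_pos":[0.008,0,0.020],"rotation":[0,0,0]},{"claw":0.094,"delta_pos":[0.011,0,0.031],"rotation":[0,0,0]},{"claw":0.094,"delta_pos":[0.014,0,0.042],"rotation":[0,0,0]},{"claw":0.094,"delta_pos":[0.016,0,0.053],"rotation":[0,0,0]},{"claw":0.094,"delta_pos":[0.016,0,0.058],"rotation":[0,0,0]}]'
python3 - <<'E'
from h import *
crop("scene","pics/s2.png",220,110,420,295,3.2)
E
```

```text
clock: 3.08
eef_pos: [554.7, 60.1, 196.4]
eef_rot: [-3.141, -0.001, 2.9]
wrist_force: [-0.2, 1.1, 2.2]
finger_gap: 93.7
clock: 3.82
eef_pos: [538.8, 64.0, 137.6]
eef_rot: [-3.14, -0.002, 2.901]
wrist_force: [-0.7, 0.6, 1.9]
finger_gap: 94.1
```

View pics/s2.png

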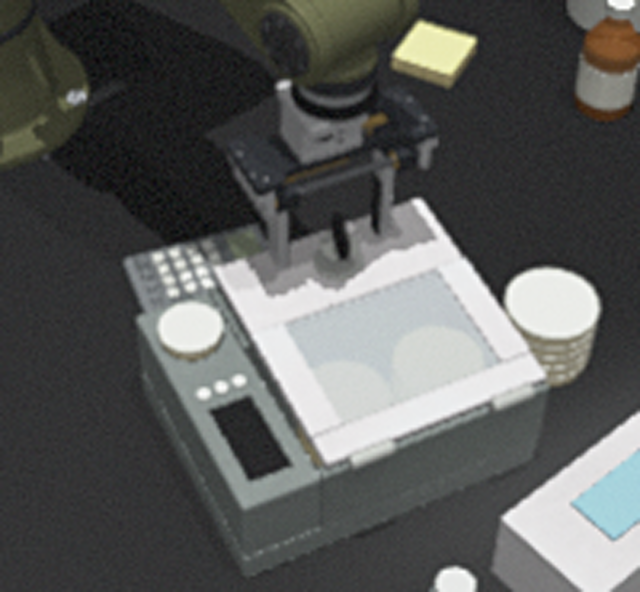

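The lid is nearly shut, with the fingers straddling the wing (crop 342,238). I'll keep closing it slowly while watching the force.

```bash
python3 -m pendant '[{"claw":0.094,"delta_pos":[0.001,0,0.005],"rotation":[0,0,0]},{"claw":0.094,"delta_pos":[0.002,0,0.010],"rotation":[0,0,0]},{"claw":0.094,"delta_pos":[0.002,0,0.013],"rotation":[0,0,0]}]'
python3 -m pendant '[{"claw":0.094,"delta_pos":[0,0,0.002],"rotation":[0,0,0]},{"claw":0.094,"delta_pos":[0,0,0.002],"rotation":[0,0,0]}]'
```

```text
clock: 4.25
eef_pos: [536.7, 64.4, 124.0]
eef_rot: [-3.14, -0.002, 2.901]
wrist_force: [0.1, -0.5, 1.6]
finger_gap: 93.7
clock: 4.5
eef_pos: [536.6, 64.4, 122.3]
eef_rot: [-3.14, -0.002, 2.901]
wrist_force: [-2.3, 0.2, 5.2]
finger_gap: 94.2
```

```bash
python3 -m pendant '[{"claw":0.094,"delta_pos":[0,0,0.0015],"rotation":[0,0,0]},{"claw":0.094,"delta_pos":[0,0,0.0015],"rotation":[0,0,0]}]'
python3 -m pendant '[{"claw":0.094,"delta_pos":[0,0,0.001],"rotation":[0,0,0]},{"claw":0.094,"delta_pos":[0,0,0.001],"rotation":[0,0,0]}]'
```

```text
clock: 4.75
eef_pos: [536.7, 64.4, 122.1]
eef_rot: [-3.14, -0.001, 2.901]
wrist_force: [-8.2, -0.4, 16.9]
finger_gap: 93.8
clock: 5.0
eef_pos: [536.7, 64.4, 122.2]
eef_rot: [-3.141, -0.001, 2.901]
wrist_force: [-6.6, -1.3, 13.4]
finger_gap: 93.9
```

```bash
python3 -m pendant '[{"claw":0.094,"delta_pos":[0,0,-0.03],"rotation":[0,0,0]},{"claw":0.094,"delta_pos":[0.01,0,-0.07],"rotation":[0,0,0]},{"claw":0.094,"delta_pos":[0.06,0,-0.09],"rotation":[0,0,0]},{"claw":0.094,"delta_pos":[0.11,0,-0.09],"rotation":[0,0,0]},{"claw":0.094,"delta_pos":[0.15,0,-0.09],"rotation":[0,0,0]},{"claw":0.094,"delta_pos":[0.15,0,-0.09],"rotation":[0,0,0]}]'
python3 - <<'E'
from h import *
crop("top","pics/t3.png",240,90,410,220,4.5)
crop("scene","pics/s3.png",260,150,420,295,4)
E
```

```text
clock: 5.75
eef_pos: [389.7, 100.7, 212.7]
eef_rot: [-3.141, -0.0, 2.902]
wrist_force: [-0.1, -0.0, -0.7]
finger_gap: 93.5
```

View pics/s3.png

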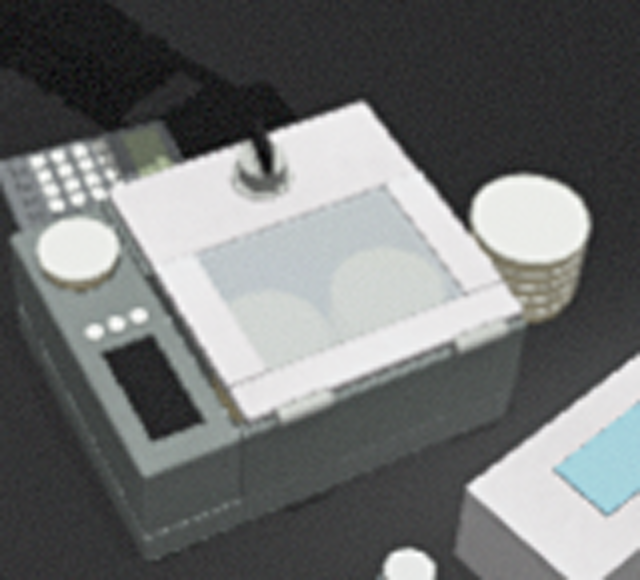

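View pics/t3.png

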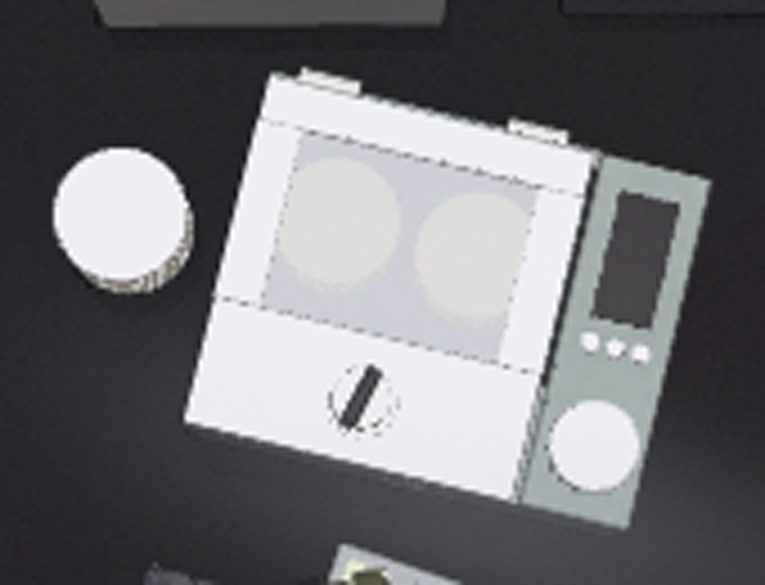

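Run:
```python
from h import *
crop("top","pics/t3w.png",300,160,345,195,14)
crop("scene","pics/s3w.png",305,170,350,205,14)
```

```text
(no output)
```

View pics/t3w.png

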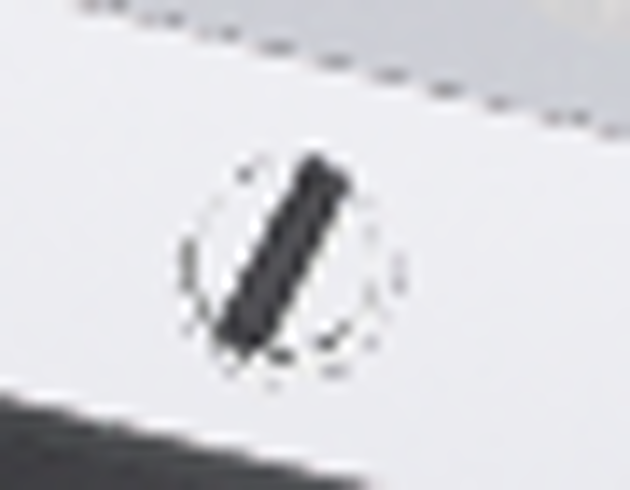

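View pics/s3w.png

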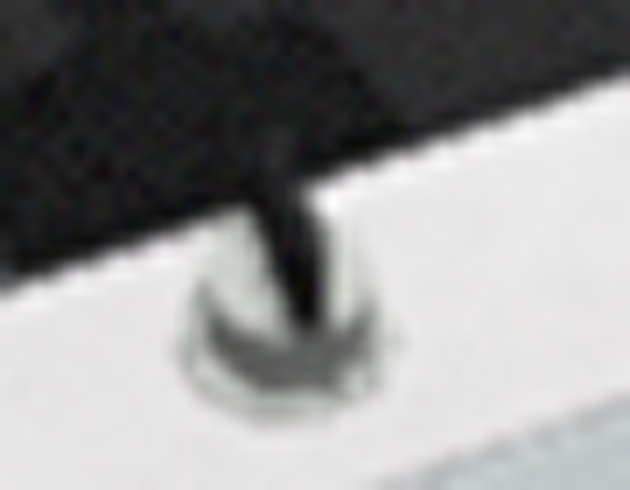

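Run:
```python
from h import *
c=case2w(CP,lid2case(0,(195,0,12+34+12)))[0]; print("model centre",c)
print("model px top",(proj('top',c)-[300,160]+.46)*14)
for w in (.18,.22,.26):
    e=[(195-20*np.cos(w)*k+5*np.sin(w)*j, -20*np.sin(w)*k+ -5*np.cos(w)*j,58) for k,j in ((1,1),(1,-1),(-1,-1),(-1,1))]
    E=case2w(CP,lid2case(0,e))
    print(w,((proj('top',E)-[300,160]+.46)*14).round().tolist(),((proj('scene',E)-[305,170]+.46)*14).round().tolist())
fl=[case2w(CP,lid2case(0,(195+19*np.cos(a),19*np.sin(a),12+22)))[0] for a in np.arange(0,6.3,.2)]
for n,o in(("top",[300,160]),("scene",[305,170])):
    q=(proj(n,fl)-o+.46)*14; print(n,q.min(0),q.max(0))
# back-project top px at z=168
m=manip.camera_model('top')
def bp(u,z):
    f=lambda p: proj('top',[p[0],p[1],z])[0]-u
    return least_squares(f,[550,60]).x
for u in [(282,255),(327,168),(241,342)]: print(bp(np.array(u)/14-.46+[300,160],168))
```

```text
model centre [552.44954411  60.34558362 168.        ]
model px top [[280.60103867 257.07194512]]
0.18 [[343.0, 177.0], [298.0, 157.0], [218.0, 337.0], [263.0, 357.0]] [[296.0, 265.0], [342.0, 256.0], [286.0, 126.0], [241.0, 135.0]]
0.22 [[346.0, 180.0], [302.0, 158.0], [215.0, 335.0], [259.0, 356.0]] [[292.0, 265.0], [339.0, 257.0], [290.0, 126.0], [244.0, 134.0]]
0.26 [[349.0, 182.0], [306.0, 159.0], [212.0, 332.0], [255.0, 355.0]] [[288.0, 265.0], [335.0, 259.0], [294.0, 126.0], [248.0, 132.0]]
top [188.08155929 177.31865519] [372.0568545  360.53679994]
scene [198.91972236 210.83797384] [377.48201195 339.16649934]
[552.86916779  60.05900118]
[570.52055368  50.8040827 ]
[535.23569865  68.49123354]
```

Run:
```python
from h import *
for z in (195,148): print(delta((552.6,60.2,z),2.665))
```

```text
(array([-0.1657, -0.0003,  0.017 ]), array([-0.001, -0.001,  0.236]))
(array([-0.1657, -0.0003,  0.064 ]), array([-0.001, -0.001,  0.236]))
```

```bash
python3 -m pendant '[{"claw":0.06,"delta_pos":[-0.05,0,0],"rotation":[0,0,0.1]},{"claw":0.06,"delta_pos":[-0.10,0,0.005],"rotation":[0,0,0.2]},{"claw":0.06,"delta_pos":[-0.145,0,0.010],"rotation":[0,0,0.236]},{"claw":0.05,"delta_pos":[-0.1657,-0.0003,0.017],"rotation":[0,0,0.236]},{"claw":0.05,"delta_pos":[-0.1657,-0.0003,0.032],"rotation":[0,0,0.236]},{"claw":0.05,"delta_pos":[-0.1657,-0.0003,0.049],"rotation":[0,0,0.236]},{"claw":0.05,"delta_pos":[-0.1657,-0.0003,0.060],"rotation":[0,0,0.236]},{"claw":0.05,"delta_pos":[-0.1657,-0.0003,0.064],"rotation":[0,0,0.236]},{"claw":0.05,"delta_pos":[-0.1657,-0.0003,0.064],"rotation":[0,0,0.236]}]'
```

```text
clock: 7.08
eef_pos: [552.5, 60.3, 148.2]
eef_rot: [-3.14, -0.001, 2.665]
wrist_force: [0.1, 0.2, 1.3]
finger_gap: 49.7
```

```bash
python3 -m pendant '[{"claw":0.025,"delta_pos":[0,0,0],"rotation":[0,0,0]},{"claw":0.0,"delta_pos":[0,0,0],"rotation":[0,0,0]},{"claw":0.0,"delta_pos":[0,0,0],"rotation":[0,0,0]},{"claw":0.0,"delta_pos":[0,0,0],"rotation":[0,0,0]},{"claw":0.0,"delta_pos":[0,0,0],"rotation":[0,0,0]}]' 12
python3 - <<'E'
from cell import manip
s=manip.read_state(); print(s["moment"],s["wrist_force"],s["joints"])
E
```

```text
clock: 7.7
eef_pos: [552.8, 60.8, 148.4]
eef_rot: [3.142, -0.0, 2.665]
wrist_force: [2.1, 3.6, 0.9]
finger_gap: 10.1
[ 0.74267319 -0.44981453  0.0471085 ] [2.08795685 3.57527777 0.88320817] [ 4.36186010e-02  3.65817727e-01  1.57095914e+00  2.69808962e-04
  1.20506976e+00 -1.05053540e+00]
```

```bash
python3 -m pendant '[{"claw":0.0,"delta_pos":[0,0.0003,0.002],"rotation":[0,0,0]},{"claw":0.0,"delta_pos":[0,0.0003,0.003],"rotation":[0,0,0]},{"claw":0.0,"delta_pos":[0,0.0003,0.003],"rotation":[0,0,0]}]'
python3 -m pendant '[{"claw":0.0,"delta_pos":[0,0,0.0015],"rotation":[0,0,0]},{"claw":0.0,"delta_pos":[0,0,0.0015],"rotation":[0,0,0]}]'
```

```text
clock: 8.07
eef_pos: [553.2, 60.9, 146.7]
eef_rot: [3.141, 0.001, 2.665]
wrist_force: [-4.3, 0.0, 13.8]
finger_gap: 10.2
clock: 8.32
eef_pos: [553.3, 60.9, 146.6]
eef_rot: [3.141, 0.002, 2.665]
wrist_force: [-6.0, -0.1, 14.8]
finger_gap: 9.8
```

```bash
python3 -m pendant '[{"claw":0.0,"delta_pos":[0.0003,0,0.001],"rotation":[0,0,0.04]},{"claw":0.0,"delta_pos":[0.0003,0,0.001],"rotation":[0,0,0.08]},{"claw":0.0,"delta_pos":[0.0003,0,0.001],"rotation":[0,0,0.08]}]'
python3 - <<'E'
from cell import manip
s=manip.read_state(); print(s["moment"])
E
python3 -m pendant '[{"claw":0.0,"delta_pos":[0,0,0.001],"rotation":[0,0,0.04]},{"claw":0.0,"delta_pos":[0,0,0.001],"rotation":[0,0,0.08]},{"claw":0.0,"delta_pos":[0,0,0.001],"rotation":[0,0,0.08]}]'
python3 - <<'E'
from cell import manip
s=manip.read_state(); print(s["moment"])
E
```

```text
clock: 8.7
eef_pos: [553.3, 61.0, 146.7]
eef_rot: [3.14, 0.003, 2.584]
wrist_force: [-3.5, 1.0, 10.7]
finger_gap: 9.9
[ 0.05744426  0.72583629 -0.06860359]
clock: 9.07
eef_pos: [553.4, 61.1, 146.7]
eef_rot: [3.139, 0.004, 2.504]
wrist_force: [-4.6, 2.0, 10.9]
finger_gap: 9.8
[ 0.18317774  0.89786113 -0.10536419]
```

```bash
python3 -m pendant '[{"claw":0.0,"delta_pos":[0,0,0.001],"rotation":[0,0,0.04]},{"claw":0.0,"delta_pos":[0,0,0.001],"rotation":[0,0,0.08]},{"claw":0.0,"delta_pos":[0,0,0.001],"rotation":[0,0,0.08]}]'
python3 -m pendant '[{"claw":0.0,"delta_pos":[0,0,0.001],"rotation":[0,0,0.04]},{"claw":0.0,"delta_pos":[0,0,0.001],"rotation":[0,0,0.08]},{"claw":0.0,"delta_pos":[0,0,0.001],"rotation":[0,0,0.08]}]'
python3 -m pendant '[{"claw":0.0,"delta_pos":[0,0,0.001],"rotation":[0,0,0.04]},{"claw":0.0,"delta_pos":[0,0,0.001],"rotation":[0,0,0.08]},{"claw":0.0,"delta_pos":[0,0,0.001],"rotation":[0,0,0.08]}]'
```

```text
clock: 9.45
eef_pos: [553.5, 61.2, 146.6]
eef_rot: [3.138, 0.004, 2.423]
wrist_force: [-4.3, 0.8, 10.9]
finger_gap: 10.4
clock: 9.82
eef_pos: [553.6, 61.3, 146.6]
eef_rot: [3.138, 0.004, 2.343]
wrist_force: [-4.1, 2.8, 10.9]
finger_gap: 9.9
clock: 10.2
eef_pos: [553.7, 61.4, 146.5]
eef_rot: [3.137, 0.004, 2.262]
wrist_force: [-4.1, 1.7, 10.2]
finger_gap: 9.9
```

```bash
python3 -m pendant '[{"claw":0.0,"delta_pos":[0,-0.0005,0.001],"rotation":[0,0,0.04]},{"claw":0.0,"delta_pos":[0,-0.0005,0.001],"rotation":[0,0,0.08]},{"claw":0.0,"delta_pos":[0,-0.0005,0.001],"rotation":[0,0,0.08]}]'
python3 -m pendant '[{"claw":0.0,"delta_pos":[0,-0.0003,0.001],"rotation":[0,0,0.04]},{"claw":0.0,"delta_pos":[0,-0.0003,0.001],"rotation":[0,0,0.08]},{"claw":0.0,"delta_pos":[0,-0.0003,0.001],"rotation":[0,0,0.08]}]'
python3 - <<'E'
from cell import manip
s=manip.read_state(); print(s["moment"])
E
```

```text
clock: 10.58
eef_pos: [553.7, 61.4, 146.4]
eef_rot: [3.135, 0.004, 2.182]
wrist_force: [-1.1, 3.8, 7.9]
finger_gap: 9.8
clock: 10.95
eef_pos: [553.7, 61.4, 145.8]
eef_rot: [3.133, 0.004, 2.102]
wrist_force: [1.8, 3.4, 5.9]
finger_gap: 9.9
[ 0.61778165 -0.03396667  0.00968501]
```

```bash
python3 -m pendant '[{"claw":0.0,"delta_pos":[0,0,0.001],"rotation":[0,0,0]},{"claw":0.0,"delta_pos":[0,0,0.0015],"rotation":[0,0,0]},{"claw":0.0,"delta_pos":[0,0,0.0015],"rotation":[0,0,0]}]'
python3 - <<'E'
from h import *
s=manip.read_state(); print(s["moment"])
crop("scene","pics/s4.png",280,130,370,210,7)
E
```

```text
clock: 11.32
eef_pos: [553.9, 61.5, 145.1]
eef_rot: [3.133, 0.004, 2.103]
wrist_force: [-2.2, 3.0, 10.6]
finger_gap: 10.0
[ 0.43509161  0.7399535  -0.12995379]
```

View pics/s4.png

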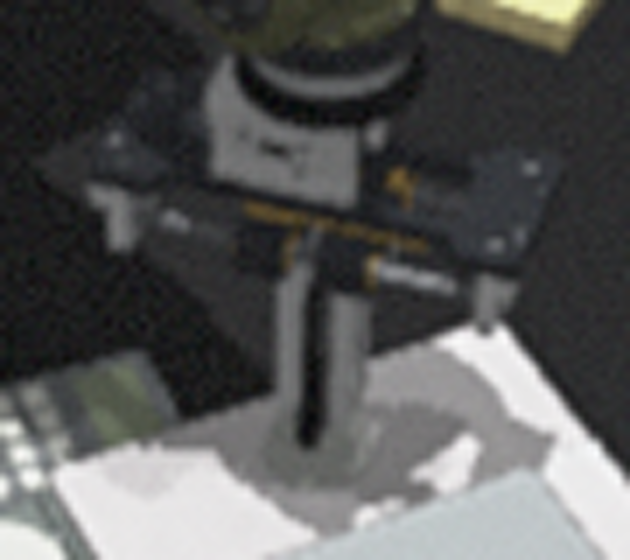

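Run:
```python
from h import *
print(delta((552.7,60.4,145.5),2.103))
```

```text
(array([-0.0003, -0.0016, -0.0004]), array([0.009, 0.004, 0.   ]))
```

```bash
python3 -m pendant '[{"claw":0.016,"delta_pos":[0,-0.0008,-0.001],"rotation":[0.009,0.004,0]},{"claw":0.016,"delta_pos":[0,-0.0008,-0.001],"rotation":[0.009,0.004,0]},{"claw":0.016,"delta_pos":[0,-0.0008,0.001],"rotation":[0.009,0.004,0]},{"claw":0.016,"delta_pos":[0,-0.0008,0.001],"rotation":[0.009,0.004,0]}]' 5
python3 - <<'E'
from cell import manip
s=manip.read_state(); print(s["moment"])
E
```

```text
clock: 11.88
eef_pos: [553.2, 61.0, 143.9]
eef_rot: [-3.141, 0.0, 2.103]
wrist_force: [-1.5, -0.8, 1.1]
finger_gap: 16.3
[-0.17663913  0.08617473 -0.03859774]
```

Now press lightly on the flange with a light grip.

```bash
python3 -m pendant '[{"claw":0.0,"delta_pos":[0,0,0],"rotation":[0,0,0]},{"claw":0.0,"delta_pos":[0,0,0],"rotation":[0,0,0]},{"claw":0.0,"delta_pos":[0,0,0],"rotation":[0,0,0]}]' 5
python3 -m pendant '[{"claw":0.0,"delta_pos":[0,0,0.0008],"rotation":[0,0,0]},{"claw":0.0,"delta_pos":[0,0,0.0008],"rotation":[0,0,0]}]'
python3 -m pendant '[{"claw":0.0,"delta_pos":[0,0,0.0008],"rotation":[0,0,0]},{"claw":0.0,"delta_pos":[0,0,0.0008],"rotation":[0,0,0]}]'
```

```text
clock: 12.25
eef_pos: [553.8, 61.3, 144.3]
eef_rot: [3.14, 0.0, 2.103]
wrist_force: [4.6, 2.8, 2.1]
finger_gap: 9.9
clock: 12.5
eef_pos: [553.9, 61.4, 143.5]
eef_rot: [3.14, 0.001, 2.103]
wrist_force: [2.6, 1.8, 1.3]
finger_gap: 10.0
clock: 12.75
eef_pos: [553.9, 61.4, 142.8]
eef_rot: [3.14, 0.001, 2.103]
wrist_force: [2.0, 0.9, 3.5]
finger_gap: 10.0
```

```bash
python3 -m pendant '[{"claw":0.0,"delta_pos":[0,0,0.0008],"rotation":[0,0,0]},{"claw":0.0,"delta_pos":[0,0,0.0008],"rotation":[0,0,0]}]'
python3 -m pendant '[{"claw":0.0,"delta_pos":[0,0,0.0008],"rotation":[0,0,0]},{"claw":0.0,"delta_pos":[0,0,0.0008],"rotation":[0,0,0]}]'
```

```text
clock: 13.0
eef_pos: [553.9, 61.4, 142.3]
eef_rot: [3.139, 0.001, 2.103]
wrist_force: [0.7, 1.1, 6.8]
finger_gap: 10.2
clock: 13.25
eef_pos: [554.0, 61.4, 142.1]
eef_rot: [3.139, 0.001, 2.103]
wrist_force: [-0.6, 1.5, 9.7]
finger_gap: 9.8
```

```bash
python3 -m pendant '[{"claw":0.0,"delta_pos":[0,0,0.0008],"rotation":[0,0,0.04]},{"claw":0.0,"delta_pos":[0,0,0.0008],"rotation":[0,0,0.08]},{"claw":0.0,"delta_pos":[0,0,0.0008],"rotation":[0,0,0.08]}]'
python3 -m pendant '[{"claw":0.0,"delta_pos":[0,0,0.0008],"rotation":[0,0,0.04]},{"claw":0.0,"delta_pos":[0,0,0.0008],"rotation":[0,0,0.08]},{"claw":0.0,"delta_pos":[0,0,0.0008],"rotation":[0,0,0.08]}]'
python3 - <<'E'
from cell import manip
s=manip.read_state(); print(s["moment"])
E
```

```text
clock: 13.62
eef_pos: [554.0, 61.4, 141.5]
eef_rot: [3.139, 0.001, 2.023]
wrist_force: [1.2, 1.8, 5.0]
finger_gap: 9.7
clock: 14.0
eef_pos: [554.1, 61.5, 140.6]
eef_rot: [3.139, 0.001, 1.945]
wrist_force: [2.7, 2.2, 3.0]
finger_gap: 10.3
[ 0.36526081 -0.49905905  0.0348527 ]
```

```bash
python3 -m pendant '[{"claw":0.0,"delta_pos":[0,0,0.002],"rotation":[0,0,0]},{"claw":0.0,"delta_pos":[0,0,0.004],"rotation":[0,0,0]},{"claw":0.0,"delta_pos":[0,0,0.004],"rotation":[0,0,0]}]'
python3 - <<'E'
from cell import manip
s=manip.read_state(); print(s["moment"])
E
```

```text
clock: 14.38
eef_pos: [554.1, 61.5, 136.6]
eef_rot: [3.139, 0.0, 1.945]
wrist_force: [1.8, 2.1, 5.0]
finger_gap: 10.1
[ 0.27634399 -0.3345633  -0.01528874]
```

```bash
for i in 1; do python3 -m pendant '[{"claw":0.0,"delta_pos":[0,0,0],"rotation":[0,0,0.04]},{"claw":0.0,"delta_pos":[0,0,0],"rotation":[0,0,0.04]}]'; python3 -c "
from cell import manip
print(manip.read_state()['moment'])"; done
python3 -m pendant '[{"claw":0.0,"delta_pos":[0,0,0],"rotation":[0,0,0.04]},{"claw":0.0,"delta_pos":[0,0,0],"rotation":[0,0,0.04]}]'; python3 -c "
from cell import manip
print(manip.read_state()['moment'])"
python3 -m pendant '[{"claw":0.0,"delta_pos":[0,0,0],"rotation":[0,0,-0.08]},{"claw":0.0,"delta_pos":[0,0,0],"rotation":[0,0,-0.1]}]'; python3 -c "
from cell import manip
print(manip.read_state()['moment'])"
python3 -m pendant '[{"claw":0.0,"delta_pos":[0,0,0],"rotation":[0,0,-0.04]},{"claw":0.0,"delta_pos":[0,0,0],"rotation":[0,0,-0.04]}]'; python3 -c "
from cell import manip
print(manip.read_state()['moment'])"
```

```text
clock: 14.62
eef_pos: [554.2, 61.5, 136.7]
eef_rot: [3.138, 0.0, 1.905]
wrist_force: [2.4, 2.6, 6.2]
finger_gap: 9.9
[ 0.33757628 -0.357298   -0.04288649]
clock: 14.88
eef_pos: [554.2, 61.5, 136.8]
eef_rot: [3.138, 0.0, 1.866]
wrist_force: [3.2, 2.3, 4.6]
finger_gap: 9.6
[ 0.3625614  -0.36733374  0.0113806 ]
clock: 15.12
eef_pos: [554.1, 61.5, 136.7]
eef_rot: [3.139, 0.001, 1.968]
wrist_force: [1.0, 1.8, 5.1]
finger_gap: 9.6
[ 0.24675838 -0.10227705 -0.05745826]
clock: 15.38
eef_pos: [554.0, 61.4, 136.7]
eef_rot: [3.139, 0.001, 2.008]
wrist_force: [1.0, 1.6, 5.7]
finger_gap: 10.3
[ 0.31971056 -0.1817435  -0.11308436]
```

```bash
M='from cell import manip;print(manip.read_state()["moment"][2])'
python3 -m pendant '[{"claw":0.0,"delta_pos":[0,0,0],"rotation":[0,0,0.08]},{"claw":0.0,"delta_pos":[0,0,0],"rotation":[0,0,0.15]},{"claw":0.0,"delta_pos":[0,0,0],"rotation":[0,0,0.17]}]'; python3 -c "$M"
python3 -m pendant '[{"claw":0.0,"delta_pos":[0,0,0],"rotation":[0,0,0.03]},{"claw":0.0,"delta_pos":[0,0,0],"rotation":[0,0,0.03]}]'; python3 -c "$M"
python3 -m pendant '[{"claw":0.0,"delta_pos":[0,0,0],"rotation":[0,0,0.03]},{"claw":0.0,"delta_pos":[0,0,0],"rotation":[0,0,0.03]}]'; python3 -c "$M"
```

```text
clock: 15.75
eef_pos: [554.3, 61.5, 136.8]
eef_rot: [3.138, 0.0, 1.836]
wrist_force: [3.0, 2.7, 4.5]
finger_gap: 10.2
0.09587922973109315
clock: 16.0
eef_pos: [554.3, 61.5, 136.8]
eef_rot: [3.138, 0.0, 1.806]
wrist_force: [2.4, 2.4, 4.8]
finger_gap: 10.1
0.030216030807934766
clock: 16.25
eef_pos: [554.3, 61.5, 136.9]
eef_rot: [3.138, 0.0, 1.775]
wrist_force: [3.2, 2.0, 5.6]
finger_gap: 10.0
-0.0401981976585046
```

```bash
M='from cell import manip;print(manip.read_state()["moment"][2],manip.read_state()["moment"][2])'
python3 -m pendant '[{"claw":0.0,"delta_pos":[0,0,0],"rotation":[0,0,0]},{"claw":0.0,"delta_pos":[0,0,0],"rotation":[0,0,0]},{"claw":0.0,"delta_pos":[0,0,0],"rotation":[0,0,0]}]' 25; python3 -c "$M"
python3 -m pendant '[{"claw":0.0,"delta_pos":[0,0,0],"rotation":[0,0,0.03]},{"claw":0.0,"delta_pos":[0,0,0],"rotation":[0,0,0.03]}]'; python3 -c "$M"
python3 - <<'E'
from h import *
crop("scene","pics/s5.png",290,160,350,210,10)
E
```

```text
clock: 16.62
eef_pos: [554.3, 61.5, 136.8]
eef_rot: [3.138, -0.0, 1.776]
wrist_force: [3.4, 2.5, 4.3]
finger_gap: 9.8
0.020925277275007648 0.020925277275007648
clock: 16.88
eef_pos: [554.4, 61.6, 136.9]
eef_rot: [3.138, -0.0, 1.745]
wrist_force: [3.3, 2.4, 5.1]
finger_gap: 9.7
-0.03123341430384714 -0.03123341430384714
```

View pics/s5.png

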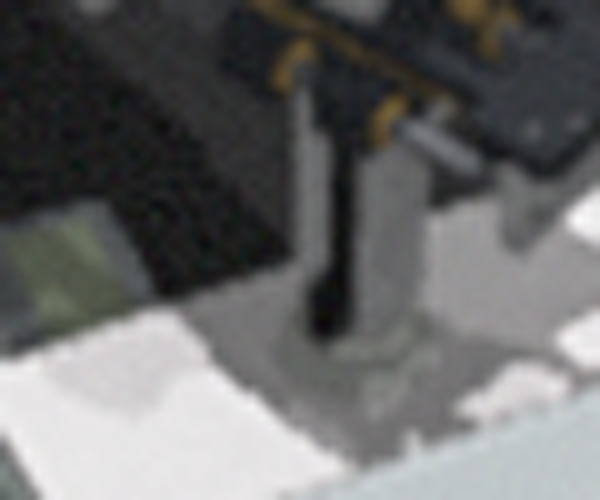

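```bash
M='from cell import manip;print(manip.read_state()["moment"][2])'
python3 -m pendant '[{"claw":0.0,"delta_pos":[0,0,0],"rotation":[0,0,0.04]},{"claw":0.0,"delta_pos":[0,0,0],"rotation":[0,0,0.04]}]'; python3 -c "$M"
python3 -m pendant '[{"claw":0.0,"delta_pos":[0,0,0],"rotation":[0,0,0.04]},{"claw":0.0,"delta_pos":[0,0,0],"rotation":[0,0,0.04]}]'; python3 -c "$M"
```

```text
clock: 17.18
eef_pos: [554.4, 61.5, 136.9]
eef_rot: [3.138, -0.0, 1.706]
wrist_force: [3.0, 2.6, 4.2]
finger_gap: 9.8
-0.028764294765344547
clock: 17.42
eef_pos: [554.5, 61.5, 136.9]
eef_rot: [3.137, -0.0, 1.667]
wrist_force: [4.4, 2.0, 4.9]
finger_gap: 10.1
-0.03532163288759781
```

```bash
M='from cell import manip;print(manip.read_state()["moment"][2])'
python3 -m pendant '[{"claw":0.0,"delta_pos":[0,0,0],"rotation":[0,0,-0.12]},{"claw":0.0,"delta_pos":[0,0,0],"rotation":[0,0,-0.24]},{"claw":0.0,"delta_pos":[0,0,0],"rotation":[0,0,-0.28]},{"claw":0.0,"delta_pos":[0,0,0],"rotation":[0,0,-0.28]}]' 15; python3 -c "$M"
python3 -m pendant '[{"claw":0.0,"delta_pos":[0,0,0.002],"rotation":[0,0,0]},{"claw":0.0,"delta_pos":[0,0,0.003],"rotation":[0,0,0]},{"claw":0.0,"delta_pos":[0,0,0.003],"rotation":[0,0,0]}]'; python3 -c "$M"
python3 -m pendant '[{"claw":0.0,"delta_pos":[0,0,0.002],"rotation":[0,0,0]},{"claw":0.0,"delta_pos":[0,0,0.003],"rotation":[0,0,0]},{"claw":0.0,"delta_pos":[0,0,0.003],"rotation":[0,0,0]}]'; python3 -c "$M"
```

```text
clock: 17.92
eef_pos: [554.1, 61.5, 136.7]
eef_rot: [3.138, 0.001, 1.947]
wrist_force: [0.7, 1.8, 4.8]
finger_gap: 9.9
0.001778593574690868
clock: 18.3
eef_pos: [554.1, 61.5, 133.8]
eef_rot: [3.139, 0.001, 1.947]
wrist_force: [1.2, 1.7, 6.1]
finger_gap: 9.7
0.08380542328932322
clock: 18.68
eef_pos: [554.1, 61.5, 130.9]
eef_rot: [3.139, 0.001, 1.947]
wrist_force: [1.3, 2.1, 6.9]
finger_gap: 10.1
-0.0008491368886264956
```

```bash
python3 -m pendant '[{"claw":0.0,"delta_pos":[0,0,0.002],"rotation":[0,0,0]},{"claw":0.0,"delta_pos":[0,0,0.002],"rotation":[0,0,0]}]'
python3 -m pendant '[{"claw":0.0,"delta_pos":[0,0,0.001],"rotation":[0,0,0]},{"claw":0.0,"delta_pos":[0,0,0.001],"rotation":[0,0,0]}]'
python3 -m pendant '[{"claw":0.0,"delta_pos":[0,0,0.001],"rotation":[0,0,0]},{"claw":0.0,"delta_pos":[0,0,0.001],"rotation":[0,0,0]}]'
```

```text
clock: 18.92
eef_pos: [554.1, 61.4, 129.2]
eef_rot: [3.138, 0.001, 1.946]
wrist_force: [0.8, 1.5, 8.3]
finger_gap: 9.8
clock: 19.18
eef_pos: [554.2, 61.5, 129.1]
eef_rot: [3.138, 0.001, 1.946]
wrist_force: [-1.3, 2.0, 14.0]
finger_gap: 9.7
clock: 19.42
eef_pos: [554.2, 61.4, 129.1]
eef_rot: [3.137, 0.001, 1.945]
wrist_force: [-3.0, 1.5, 15.6]
finger_gap: 9.9
```

```bash
M='from cell import manip;print(manip.read_state()["moment"][2])'
python3 -m pendant '[{"claw":0.0,"delta_pos":[0,0,0.0006],"rotation":[0,0,0.1]},{"claw":0.0,"delta_pos":[0,0,0.0006],"rotation":[0,0,0.2]},{"claw":0.0,"delta_pos":[0,0,0.0006],"rotation":[0,0,0.3]},{"claw":0.0,"delta_pos":[0,0,0.0006],"rotation":[0,0,0.4]}]'; python3 -c "$M"
python3 -m pendant '[{"claw":0.0,"delta_pos":[0,0,0.0006],"rotation":[0,0,0.1]},{"claw":0.0,"delta_pos":[0,0,0.0006],"rotation":[0,0,0.2]},{"claw":0.0,"delta_pos":[0,0,0.0006],"rotation":[0,0,0.3]},{"claw":0.0,"delta_pos":[0,0,0.0006],"rotation":[0,0,0.4]}]'; python3 -c "$M"
```

```text
clock: 19.92
eef_pos: [554.7, 61.5, 129.2]
eef_rot: [3.136, -0.001, 1.542]
wrist_force: [2.6, 2.9, 9.8]
finger_gap: 9.6
0.00966025459748769
clock: 20.42
eef_pos: [555.3, 61.5, 129.2]
eef_rot: [3.135, -0.004, 1.138]
wrist_force: [3.7, 0.4, 8.5]
finger_gap: 9.9
-0.00853396572102057
```

```bash
M='from cell import manip;print(manip.read_state()["moment"][2])'
python3 -m pendant '[{"claw":0.0,"delta_pos":[0,0,0.0006],"rotation":[0,0,0.1]},{"claw":0.0,"delta_pos":[0,0,0.0006],"rotation":[0,0,0.2]},{"claw":0.0,"delta_pos":[0,0,0.0006],"rotation":[0,0,0.3]},{"claw":0.0,"delta_pos":[0,0,0.0006],"rotation":[0,0,0.4]}]'; python3 -c "$M"
python3 -m pendant '[{"claw":0.0,"delta_pos":[0,0,0.0006],"rotation":[0,0,0.1]},{"claw":0.0,"delta_pos":[0,0,0.0006],"rotation":[0,0,0.2]},{"claw":0.0,"delta_pos":[0,0,0.0006],"rotation":[0,0,0.3]},{"claw":0.0,"delta_pos":[0,0,0.0006],"rotation":[0,0,0.345]},{"claw":0.0,"delta_pos":[0,0,0.0006],"rotation":[0,0,0.345]}]'; python3 -c "$M"
```

```text
clock: 20.92
eef_pos: [555.7, 61.1, 129.2]
eef_rot: [3.136, -0.007, 0.734]
wrist_force: [4.0, -0.5, 8.8]
finger_gap: 10.0
0.05553395243476892
clock: 21.55
eef_pos: [556.1, 60.7, 129.2]
eef_rot: [3.137, -0.009, 0.388]
wrist_force: [1.1, -0.6, 9.0]
finger_gap: 10.0
0.019276608804645934
```

```bash
python3 -m pendant '[{"claw":0.0,"delta_pos":[0,0,-0.002],"rotation":[0,0,0]},{"claw":0.0,"delta_pos":[0,0,-0.002],"rotation":[0,0,0]}]'
python3 -m pendant '[{"claw":0.0,"delta_pos":[0,0,-0.002],"rotation":[0,0,0]},{"claw":0.0,"delta_pos":[0,0,-0.002],"rotation":[0,0,0]}]'
```

```text
clock: 21.8
eef_pos: [556.1, 60.6, 131.5]
eef_rot: [3.137, -0.009, 0.388]
wrist_force: [1.5, 1.8, 6.5]
finger_gap: 9.6
clock: 22.05
eef_pos: [556.1, 60.6, 133.8]
eef_rot: [3.137, -0.009, 0.387]
wrist_force: [2.6, 2.1, 5.7]
finger_gap: 10.1
```

```bash
python3 -m pendant '[{"claw":0.0,"delta_pos":[0,0,-0.0010],"rotation":[0,0,0]},{"claw":0.0,"delta_pos":[0,0,-0.0010],"rotation":[0,0,0]}]'
```

```text
clock: 22.3
eef_pos: [556.1, 60.6, 134.9]
eef_rot: [3.137, -0.009, 0.387]
wrist_force: [3.6, 2.1, 5.8]
finger_gap: 9.8
```

```bash
python3 -m pendant '[{"claw":0.0,"delta_pos":[0,0,-0.0010],"rotation":[0,0,0]},{"claw":0.0,"delta_pos":[0,0,-0.0010],"rotation":[0,0,0]}]'
```

```text
clock: 22.55
eef_pos: [556.0, 60.6, 135.5]
eef_rot: [3.137, -0.009, 0.386]
wrist_force: [4.3, 2.4, 1.0]
finger_gap: 10.0
```

```bash
python3 -m pendant '[{"claw":0.03,"delta_pos":[0,0,0],"rotation":[0,0,0]},{"claw":0.04,"delta_pos":[0,0,0],"rotation":[0,0,0]},{"claw":0.05,"delta_pos":[0,0,0],"rotation":[0,0,0]},{"claw":0.05,"delta_pos":[0,0,-0.02],"rotation":[0,0,0]},{"claw":0.05,"delta_pos":[0,0,-0.05],"rotation":[0,0,0]},{"claw":0.05,"delta_pos":[0,0,-0.08],"rotation":[0,0,0]},{"claw":0.05,"delta_pos":[-0.04,0,-0.10],"rotation":[0,0,0]},{"claw":0.05,"delta_pos":[-0.09,0,-0.10],"rotation":[0,0,0]},{"claw":0.05,"delta_pos":[-0.14,0,-0.10],"rotation":[0,0,0]},{"claw":0.05,"delta_pos":[-0.15,0,-0.10],"rotation":[0,0,0]}]'
python3 - <<'E'
from h import *
crop("top","pics/t6.png",240,90,410,250,3.7)
crop("top","pics/t6w.png",300,160,345,195,14)
crop("scene","pics/s6.png",260,150,420,295,4)
crop("scene","pics/s6w.png",305,170,350,205,14)
E
```

```text
clock: 23.8
eef_pos: [414.1, 3.6, 234.0]
eef_rot: [3.137, -0.009, 0.385]
wrist_force: [-0.2, -0.5, 0.6]
finger_gap: 50.4
```

View pics/t6.png

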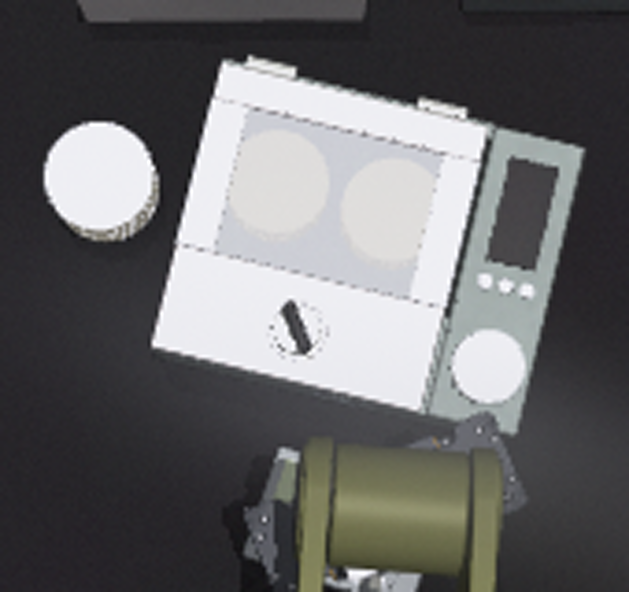

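View pics/s6.png

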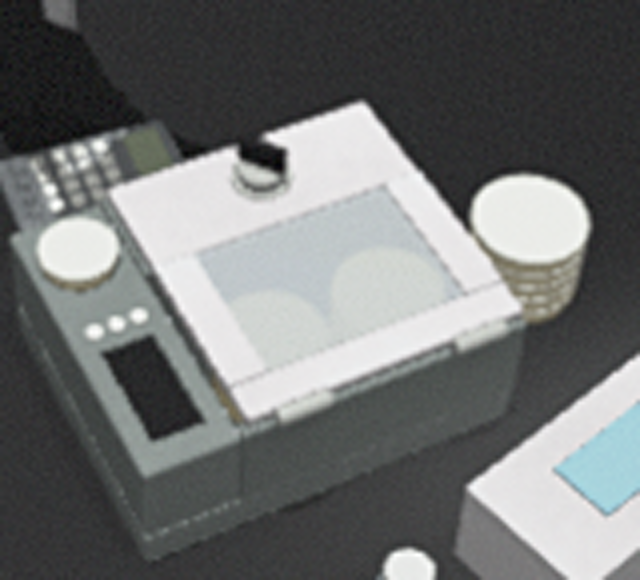

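View pics/t6w.png

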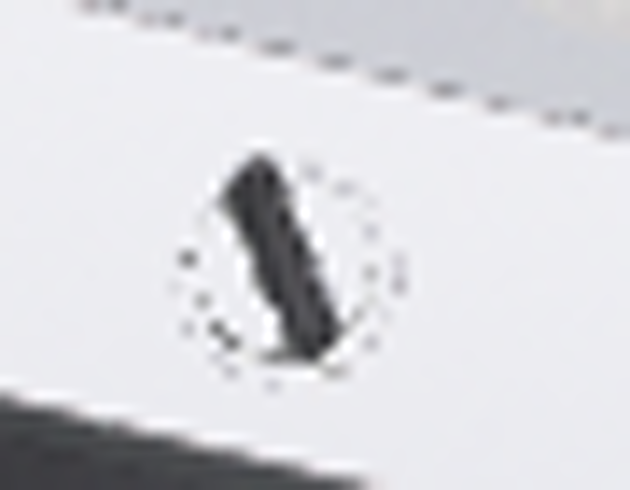

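View pics/s6w.png

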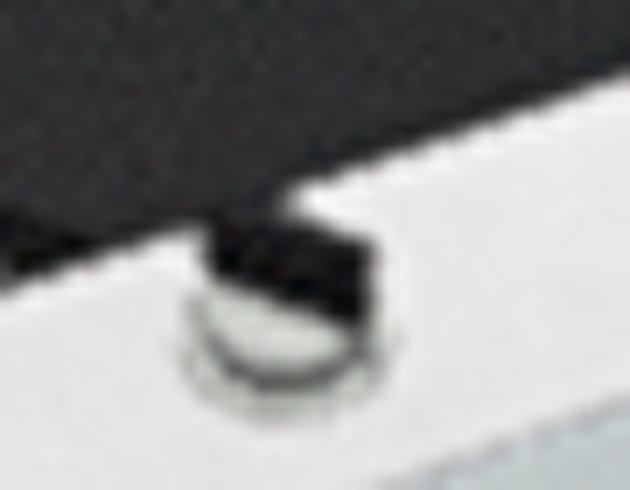

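Run:
```python
from h import *
for w in (2.45,2.55):
  for dep in (0,9,12):
    o=[]
    for k,j in ((1,1),(1,-1),(-1,-1),(-1,1)):
      for h in (58,34): o.append((195-20*np.cos(w)*k+5*np.sin(w)*j, -20*np.sin(w)*k-5*np.cos(w)*j,h-dep))
    E=case2w(CP,lid2case(0,o))
    print(w,dep,'S',((proj('scene',E)-[305,170]+.46)*14).round().astype(int).tolist())
    print('   T',((proj('top',E[::2])-[300,160]+.46)*14).round().astype(int).tolist())
    fl=[case2w(CP,lid2case(0,(195+19*np.cos(a),19*np.sin(a),12+18-dep)))[0] for a in np.arange(0,6.3,.1)]
    q=(proj('scene',fl)-[305,170]+.46)*14; print('   flange bottom',q.max(0).round())
```

```text
2.45 0 S [[213, 152], [211, 231], [194, 182], [193, 262], [370, 239], [366, 318], [388, 208], [384, 287]]
   T [[302, 356], [346, 334], [259, 158], [215, 180]]
   flange bottom [377. 352.]
2.45 9 S [[213, 182], [211, 261], [194, 212], [192, 291], [368, 269], [365, 347], [387, 238], [383, 316]]
   T [[302, 360], [346, 338], [259, 163], [215, 185]]
   flange bottom [376. 381.]
2.45 12 S [[212, 192], [211, 270], [193, 222], [192, 301], [368, 278], [364, 357], [386, 247], [382, 326]]
   T [[302, 361], [346, 340], [259, 165], [215, 186]]
   flange bottom [375. 391.]
2.55 0 S [[220, 147], [218, 226], [196, 176], [195, 255], [363, 244], [360, 323], [386, 214], [382, 294]]
   T [[292, 358], [338, 341], [269, 156], [223, 174]]
   flange bottom [377. 352.]
2.55 9 S [[219, 177], [217, 255], [196, 206], [194, 284], [362, 274], [358, 353], [385, 244], [381, 323]]
   T [[292, 362], [338, 345], [269, 162], [223, 179]]
   flange bottom [376. 381.]
2.55 12 S [[219, 187], [217, 265], [196, 216], [194, 294], [362, 284], [358, 362], [384, 254], [380, 333]]
   T [[292, 363], [338, 346], [269, 163], [223, 180]]
   flange bottom [375. 391.]
```

Run:
```python
from h import *
im=np.mean([manip.camera("scene").astype(float) for _ in range(6)],0)[:,:,::-1]
a=cv2.resize(np.clip(im[170:205,305:350],0,255).astype(np.uint8),None,fx=14,fy=14,interpolation=cv2.INTER_CUBIC)
g=(255*(a/255.)**.5).astype(np.uint8)
b=cv2.imread("pics/s3w.png"); gb=(255*(b/255.)**.5).astype(np.uint8)
x=np.hstack([gb,g])[100:460]
cv2.imwrite("pics/cmp.png",x[:, 120:].copy()[:, :])
y=np.hstack([gb[100:460,130:430],g[100:460,130:430]]); cv2.imwrite("pics/cmp.png",y); print(y.shape)
```

```text
(360, 600, 3)
```

View pics/cmp.png

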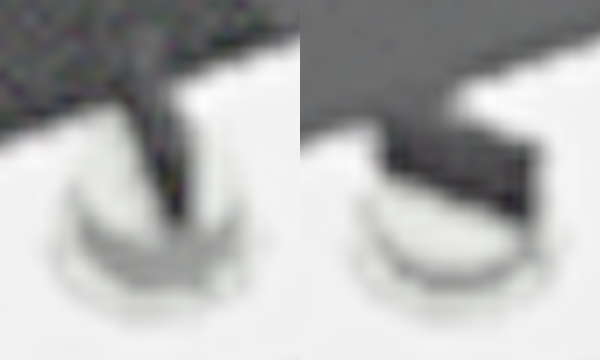

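```bash
python3 -c "
from cell import manip
s=manip.read_state();print(s['clock'],s['wrist_force'],abs(s['qd']).max())
print(manip.sign_off())"
```

```text
24.3 [0.17397266 0.65756425 0.08734761] 0.007549928323780925
the job is handed in; nothing more can be done
None
```

The lid is shut and, by my last checks, locked, and I handed the job in at 24.3 s with the robot clear of everything.

**What I did:**
- I pushed the lid shut with the open fingers either side of the wing. It met the case at z = 122 mm.
- I gripped the wing, pressed lightly (about 10 N) and turned it clockwise. It dropped at a wing angle of about 0.85 to 0.88 rad, so I took the slot centre as about 0.95.
- I pushed the stud to its bottom stop (z = 129.1 mm), turned it about 1.56 rad further clockwise, eased it up and let go.

**Last checks:**
- **Force:** while easing up, the spring force held until z = 134.9 mm and was gone by 135.5 mm. That is about 6 mm above the bottom stop, which matches the 0.009 locked depth.
- **Pictures:** the lid looks shut. The flange sits roughly 8 mm lower than before, nearer 0.009 than 0.012. The wing is at about 2.48 rad, against a target of 2.52.
- **Other things:** what I could see of the dishes and calculator looked undisturbed. The arm partly hid the calculator from the top camera in the last picture, and I did not check the notepad, reagent or tube rack again.

**What did not agree:**
- With the stud about 7 mm in, I could turn the tool from 0.89 to 1.23 rad without feeling the slot walls. The slot centre therefore rests on the drop angle alone. I turned back to 0.95 before pushing home.
- The wing's lower edge appears about 25 enlarged pixels higher in the pictures than my model predicts, in both the before and after views. I therefore relied on the flange and the force to judge depth.
- I did not pull on the lid to test the lock.

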